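# Select the sensor's channel and start the test

### The arm

A 7-joint arm with a two-finger parallel gripper is mounted at the origin on a cart in front of the work surface, level with it; the furniture and walls round the work are solid. World frame = base frame: x ahead of the robot, y to its left, z up, the work surface at z = 0. Lengths are in mm, angles in rad, forces in N, time in s.
With the tool pointing down it reaches from about 400 to 875 mm from the base axis. Payload 4.4 kg.
Tool frame: the origin (TCP) lies at the very end of the fingers, on their centre line; the grasp point (between the pads) lies 19 mm behind it (ctrl.grip_depth is the distance from the TCP to the grasp point, in mm); z points along the fingers, x is the direction in which the jaws open and shut, and the axes are right-handed (so a half turn about z gives the same grasp; the last joint's range is limited). The gripper opens to 85 mm and grips with 20 to 120 N. Pads are 22 mm wide; open, the fingers measure 114 mm over their backs; the gripper's body (76 mm by 85 mm) begins 54 mm behind the grasp point. The pads swing forward as they close: fully open they stand 13 mm farther back than shut.
Start: joints at [-1.173, 0.628, 0.038, 1.517, -0.027, 0.996, -0.02], TCP at [290.757, 581.359, 231.313] pointing down, gripper open.
Joint ranges: [-3.06, 3.06], [-0.37, 2.12], [-1.25, 1.32], [0.18, 2.47], [-1.1, 4.24], [0.23, 1.98], [-2.94, 2.94]. Speed limits (rad/s): [2.57, 2.57, 3.14, 3.14, 3.14, 3.14, 3.14].

### API

Orientations are given as [roll, pitch, yaw] about the fixed x, y, z axes, in that order (R = Rz(yaw) Ry(pitch) Rx(roll)).
In Python, from cell import ctrl gives the robot as it stands.
- The arm moves only by the shell command python3 -m creep 'ROWS'. ROWS is JSON, a list of rows, each an object with "hand": the opening, from 0 (shut) to 1 (fully open); "travel": the shift along the tool's x, y, z in cm, a list of three; "angular": the turn, a rotation vector about the tool's x, y, z in degrees, a list of three. In form: [{"hand": hand, "travel": [tx, ty, tz], "angular": [rx, ry, rz]}, ...]. A call has 1 to 20 rows; each row is the pose to reach, as a shift and turn from the pose measured when the call began, along the tool's axes at that moment; what a row does not reach only later rows make up. A row lasts 1/10 s, in which the tool goes at most 50 mm and 8.59 degrees, less where a joint would pass 70% of its speed; a pose out of reach is approached as far as the arm can. A call with a gripper value outside its range is refused whole. The fingers move at their own pace and stop on an object; the grip force is fixed at half the most. Time passes only in rows, so rows that repeat a pose let the fingers close. It gives the time, the measured TCP pose, the force and the opening at its end, in the units of the state.
- ctrl.read_state(): the state, without advancing time (a new reading comes with each control period).
- ctrl.get_image(name): name is "scene" or "top" or "wrist"; returns a dict with "frame" (480x640x3 uint8, red, green, blue), "fx", "fy", "cx", "cy" (pixels), "origin" and "orientation" of the camera in the world. Camera axes: x right, y down, z forward; pixel columns grow to the right and rows downward; lengths in mm; the calibration is good to about 2 mm. A picture is of the moment at which its call begins. There is no depth.
- ctrl.finish_job(): hands the job in, once; it reports no verdict.
Trained networks look in the newest picture that a camera, given by its name, has taken for a name from the list of things; names that differ only in an ending like _2 or _b are one class to them, and where a whole thing is asked for, a point or a joint stands for the part that bears it (a point fixed in the world has none). Each returns a list of dicts, best first, with "confidence" (0 to 1); they miss things now and then, are a little off and sometimes report something else, mostly with a low value. They report only what shows in the picture. A call takes as long as a camera call.
- ctrl.regions_of(camera, thing): "region" (480x640 bool, what is visible of it).
- ctrl.spot_point(camera, thing): "at" ([x, y, z] in mm, in world coordinates, good to about 4 mm: a listed point, or the origin of a listed thing).
The state is a dict: "clock": time; "qpos": joint angles; "qd": joint speeds; "tau": joint torques, N m; "eef_pos": TCP position; "tool_rot": TCP orientation; "force": force on the tool from outside, world axes, zero at the start; "torque": the same for the moment, N m; "width": finger opening in mm.
Only numpy, scipy, OpenCV 4.12 (cv2) and the standard library are available. Lean on these libraries where they do the work, as an engineer would, in place of code of your own. Each camera call takes 0.05 s, during which the arm holds its last target. There are 200 camera calls.

### The job

One sensor stands in the test box; the other four nests are covered. With a fingertip, push the selector lever round clockwise, counting the clicks, to the nest holding the sensor (from the left end stop the positions are off, standby, then nests 1 to 5 counted from the left; the dots at the dial marks match the dots before the nests), and only when it sits there press the start button fully down and let it come up again. Do not pinch the lever; leave the sensor and all loose things where they are.

Things in the scene. Friction and masses are not known exactly. Their poses are not given: they have to be found in the camera images.
- tester: Sensor test box fixed on the bench at some yaw: grey, 220 (x) x 260 (y) x 50 mm high. Origin at the centre of its underside; box x points to the nests at its rear, y to its left, z up. The aluminium nest strip runs along y at box x = 80 mm, its top 62 mm above the bench. Selector, button and nests are parts of the box.
- selector_axis (a point): Selector's turning axis (vertical) at the level of the box top, 50 mm above the bench; at box (x, y) = (-45, 20) mm. Its axes are those of the box.
- lever_tip (a point): Outer end of the selector's black pointer lever, half-way up it, 62 mm from the axis, 14.5 mm above the box top; x points outward along the lever. The lever is a radial bar 14 mm wide from the hub (radius 22 mm, 26 mm high) to 62 mm from the axis, 3 to 26 mm above the box top, with a white line on top.
- selector (a joint): Selector angle, rad, growing clockwise from above. Seven sprung clicks 0.419 (24 deg) apart: 0 off (lever 72 deg left of box +x, end stop), 0.419 standby, 0.838 nest 1, 1.257 nest 2 (along +x), 1.676 nest 3, 2.094 nest 4, 2.513 nest 5 (end stop). Starts in off or standby. Takes about 4 N at 45 mm from the axis; past half-way it snaps on into the next click and stays.
- start_top (a point): Centre of the top of the round grey start button (28 mm across, in a low black housing) near the front right corner of the box, at box (x, y) = (-68, -92) mm, 72 mm above the bench when up. It is pressed straight down.
- start (a joint): Travel of the start button in m: 0 up, 0.006 fully down; spring, about 5 N fully down; comes back up by itself.
- sensor_mid (a point): Centre, half-way up, of the sensor under test: a grey-white upright cylinder-like part 19 x 21 x 27 mm, loose in one of the five nests (4 mm above the box top at its foot, its top 81 mm above the bench). The other four nests are closed by flat steel covers 28 x 28 x 3 mm, their tops 65 mm above the bench.
- nest1 (a point): Floor centre of nest 1, counted from the left (box +y) to the right; 1 white dot on the box in front of it. At box (x, y) = (80, 88) mm, 54 mm above the bench.
- nest2 (a point): Floor centre of nest 2, counted from the left (box +y) to the right; 2 white dots on the box in front of it. At box (x, y) = (80, 44) mm, 54 mm above the bench.
- nest3 (a point): Floor centre of nest 3, counted from the left (box +y) to the right; 3 white dots on the box in front of it. At box (x, y) = (80, 0) mm, 54 mm above the bench.
- nest4 (a point): Floor centre of nest 4, counted from the left (box +y) to the right; 4 white dots on the box in front of it. At box (x, y) = (80, -44) mm, 54 mm above the bench.
- nest5 (a point): Floor centre of nest 5, counted from the left (box +y) to the right; 5 white dots on the box in front of it. At box (x, y) = (80, -88) mm, 54 mm above the bench.
- test_plug: Black test plug 19 x 55 x 19 mm, lying loose on the right of the box top between button and nests, its length along box x. Origin under its centre. To be left alone.
- spare_sensor_a: Spare sensor 19 x 21 x 27 mm, standing on the bench close to the left side of the box. Origin under its centre. To be left alone.
- spare_sensor_b: Second spare sensor, same size, behind the first. Origin under its centre. To be left alone.
- block_gauge: Steel gauge block 9 x 30 x 35 mm standing on the bench close to the right side of the box. Origin under its centre. To be left alone.
- ring: Steel ring gauge 40 mm across, 14 mm high, on the bench close to the right side of the box, nearer the robot. Origin under its centre. To be left alone.

How it is judged:
By the outcome, as a careful person would: the job done as asked, in the order asked, and still so for the second after the job is handed in, with the robot touching nothing.
It also fails if it takes over 54 s, if anything falls off the work surface, if the arm or the gripper's body presses on something with over 40 N, if the wrist force passes 120 N, or if a joint passes its speed limit or range.

## Working session

There is one attempt and no reset: what is moved stays moved. The work goes in short steps, Python scripts to look and compute and a shell command to move; the robot and the scene stay as the last step left them, time stands still between calls to the robot, and variables do not carry over. Pictures are saved under pics/ and viewed, about 8 in all and at most 12, crops included, and the job is handed in when it is done.

```bash
mkdir -p pics; ls; python3 - <<'E'
from cell import ctrl
import cv2,numpy as np
s=ctrl.read_state();print({k:np.round(s[k],3).tolist() for k in s})
for c in("scene","top"):
    im=ctrl.get_image(c);cv2.imwrite(f"pics/{c}0.png",im["frame"][:,:,::-1]);print(c,im["fx"],im["cx"],im["cy"],im["origin"],im["orientation"])
    for t in("tester","selector_axis","lever_tip","start_top","sensor_mid","nest1","nest2","nest3","nest4","nest5","test_plug"):
        print(t,[(np.round(d["at"]).tolist(),round(d["confidence"],2)) for d in ctrl.spot_point(c,t)[:2]])
E
```

```text
pics
{'clock': 0.0, 'qpos': [-1.173, 0.629, 0.038, 1.518, -0.027, 0.996, -0.02], 'qd': [0.001, -0.001, -0.001, 0.002, 0.002, 0.001, -0.002], 'tau': [-0.0, -56.341, 1.226, -19.345, 0.011, 0.011, -0.0], 'eef_pos': [290.495, 580.776, 230.388], 'tool_rot': [3.142, 0.002, 1.107], 'force': [-0.284, -0.825, -0.764], 'torque': [0.049, 0.011, 0.024], 'width': 85.457}
scene 484.31149482987365 323.6005573487733 244.85449630255602 [ 270.16995099 -445.57441143  684.54909317] [-2.37959356 -0.01004041 -0.54016492]
tester [([581.0, 3.0, 1.0], 0.69), ([651.0, -97.0, 65.0], 0.53)]
selector_axis [([534.0, 24.0, 51.0], 0.67)]
lever_tip [([586.0, 64.0, 61.0], 0.96)]
start_top [([508.0, -88.0, 73.0], 0.62)]
sensor_mid [([653.0, -96.0, 66.0], 0.45)]
nest1 [([669.0, 76.0, 58.0], 0.96), ([659.0, -4.0, 51.0], 0.91)]
nest2 [([669.0, 76.0, 58.0], 0.96), ([659.0, -4.0, 51.0], 0.91)]
nest3 [([669.0, 76.0, 58.0], 0.96), ([659.0, -4.0, 51.0], 0.91)]
nest4 [([669.0, 76.0, 58.0], 0.96), ([659.0, -4.0, 51.0], 0.91)]
nest5 [([669.0, 76.0, 58.0], 0.96), ([659.0, -4.0, 51.0], 0.91)]
test_plug [([572.0, -108.0, 50.0], 0.6)]
top 551.781741741328 315.35876561849494 236.68139791259506 [ 505.13698086   57.25342859 1030.11347055] [-3.08033601 -0.01083009 -1.54329994]
tester [([579.0, 3.0, -1.0], 0.84)]
selector_axis [([538.0, 22.0, 57.0], 0.82)]
lever_tip [([584.0, 65.0, 66.0], 0.66)]
start_top [([505.0, -86.0, 71.0], 0.52)]
sensor_mid [([652.0, -101.0, 66.0], 0.54)]
nest1 [([662.0, 36.0, 54.0], 0.96), ([659.0, -10.0, 56.0], 0.78)]
nest2 [([662.0, 36.0, 54.0], 0.96), ([659.0, -10.0, 56.0], 0.78)]
nest3 [([662.0, 36.0, 54.0], 0.96), ([659.0, -10.0, 56.0], 0.78)]
nest4 [([662.0, 36.0, 54.0], 0.96), ([659.0, -10.0, 56.0], 0.78)]
nest5 [([662.0, 36.0, 54.0], 0.96), ([659.0, -10.0, 56.0], 0.78)]
test_plug [([572.0, -108.0, 49.0], 0.61)]
```

View pics/scene0.png

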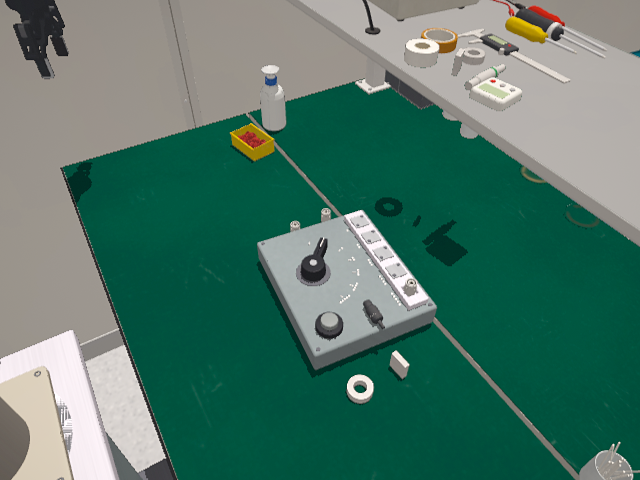

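View pics/top0.png

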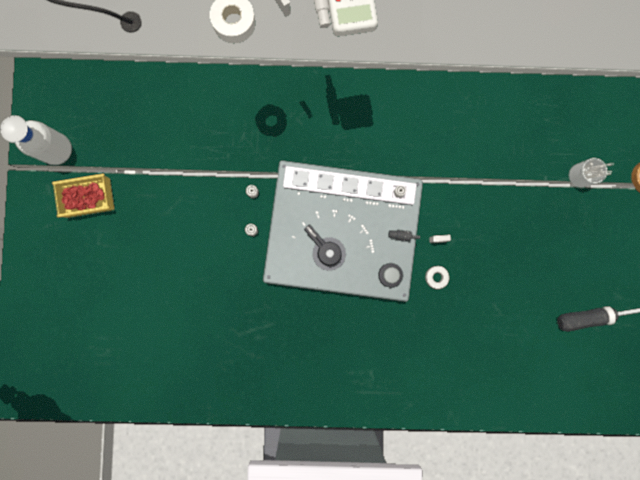

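The pictures show the sensor standing in the rightmost nest: (410,287) in scene, (400,190) in top, with 5 dots. The lever points front-left, with its tip at (308,227) in top, which looks like standby. Next I fit the box pose.

```bash
cat > h.py <<'E'
import numpy as np,cv2
from cell import ctrl
from scipy.spatial.transform import Rotation as R
from scipy.optimize import least_squares
def cam(c):
    im=ctrl.get_image(c);im["R"]=R.from_euler("xyz",im["orientation"]).as_matrix();return im
def proj(im,P):
    q=(np.atleast_2d(P)-im["origin"])@im["R"];return np.c_[im["fx"]*q[:,0]/q[:,2]+im["cx"],im["fy"]*q[:,1]/q[:,2]+im["cy"]]
def ray(im,px,z):
    d=im["R"]@[(px[0]-im["cx"])/im["fx"],(px[1]-im["cy"])/im["fy"],1];o=np.array(im["origin"]);return (o+d*(z-o[2])/d[2])
def w(b,p):  # box xy -> world, p=(x,y,yaw)
    c,s=np.cos(p[2]),np.sin(p[2]);return np.array(p[:2])+np.array([[c,-s],[s,c]])@np.array(b)
def rows(wps): # wps: list of (x,y,z,yaw deg) world -> tool shift cm, turn deg
    s=ctrl.read_state();T=R.from_euler("xyz",s["tool_rot"]);p=np.array(s["eef_pos"])
    for x,y,z,yaw in wps:
        t=T.inv().apply(np.array([x,y,z])-p)/10
        r=(T.inv()*R.from_euler("xyz",[180,0,yaw],degrees=True)).as_rotvec(degrees=True)
        print(np.round(t,2).tolist(),np.round(r,1).tolist())
E
python3 - <<'E'
from h import *
B={"selector_axis":(-45,20),"start_top":(-68,-92),"sensor_mid":(80,-88),"tester":(0,0)}
obs=[]
for c in("scene","top"):
    im=cam(c)
    for t in B:
        d=ctrl.spot_point(c,t)[0];obs.append((B[t],d["at"][:2]))
    m=max(ctrl.regions_of(c,"tester"),key=lambda d:d["region"].sum())
    print(c,m["confidence"],m["region"].sum())
    if c=="top":
        u8=m["region"].astype(np.uint8);cs=max(cv2.findContours(u8,0,2)[0],key=cv2.contourArea)
        ap=cv2.approxPolyDP(cs,8,True)[:,0];box=cv2.boxPoints(cv2.minAreaRect(cs));print(ap.tolist())
        q=np.array([ray(im,b,50)[:2] for b in box]);print(np.round(q,1).tolist())
    l=[np.round(d["at"],1).tolist() for d in ctrl.spot_point(c,"lever_tip")[:1]];print(l)
f=least_squares(lambda p:np.concatenate([w(b,p)-a for b,a in obs]),[580,3,0],loss="soft_l1",f_scale=3)
print(f.x,np.degrees(f.x[2]),np.round(f.fun.reshape(-1,2),1).tolist())
E
```

```text
scene 0.61 15661
[[584.4, 64.6, 61.9]]
top 0.94 16639
[[281, 160], [264, 281], [406, 300], [414, 240], [387, 233], [416, 232], [422, 181]]
[[482.7, 140.1], [703.2, 117.5], [675.2, -143.9], [454.9, -117.7]]
[[583.2, 63.4, 62.2]]
[ 5.79727378e+02 -1.61838448e+00 -9.97082294e-02] -5.712860727432474 [[5.2, 0.8], [-3.7, 1.8], [79.7, 84.6], [0.6, -3.4], [0.4, -0.5], [-3.8, -1.8], [-0.8, 0.9], [-1.3, -2.2]]
```

```bash
python3 - <<'E'
from h import *
rows([(547,79,200,132.2),(547,79,120,132.2)])
E
```

```text
[-33.46, 45.39, 3.13] [-0.0, -0.0, -68.8]
[-33.46, 45.39, 11.13] [-0.0, -0.0, -68.8]
```

```bash
python3 -m creep '[{"hand":0,"travel":[-6,8,0.5],"angular":[0,0,-10]},{"hand":0,"travel":[-9,12,1],"angular":[0,0,-18]},{"hand":0,"travel":[-12,16,1],"angular":[0,0,-26]},{"hand":0,"travel":[-15,20,1.5],"angular":[0,0,-33]},{"hand":0,"travel":[-18,24,2],"angular":[0,0,-40]},{"hand":0,"travel":[-21,28,2],"angular":[0,0,-47]},{"hand":0,"travel":[-24,32,2.5],"angular":[0,0,-54]},{"hand":0,"travel":[-27,36,3],"angular":[0,0,-61]},{"hand":0,"travel":[-30,40,3],"angular":[0,0,-68.8]},{"hand":0,"travel":[-33.4,45.4,3],"angular":[0,0,-68.8]},{"hand":0,"travel":[-33.4,45.4,3],"angular":[0,0,-68.8]},{"hand":0,"travel":[-33.4,45.4,3],"angular":[0,0,-68.8]},{"hand":0,"travel":[-33.4,45.4,7],"angular":[0,0,-68.8]},{"hand":0,"travel":[-33.4,45.4,11],"angular":[0,0,-68.8]},{"hand":0,"travel":[-33.4,45.4,11],"angular":[0,0,-68.8]},{"hand":0,"travel":[-33.4,45.4,11],"angular":[0,0,-68.8]}]'
python3 - <<'E'
from h import *
rows([(547,79,58,132.2)])
im=cam("scene");f=im["frame"][120:360,180:500,::-1];cv2.imwrite("pics/s1.png",cv2.resize(f,(800,600)))
im=cam("wrist");cv2.imwrite("pics/w1.png",im["frame"][:,:,::-1])
E
```

```text
clock: 3.5
eef_pos: [547.2, 80.1, 121.5]
tool_rot: [-3.141, -0.001, 2.309]
force: [-0.5, 0.4, 0.2]
width: 0.1
[-0.08, -0.08, 6.35] [-0.0, -0.0, 0.1]
```

View pics/s1.png

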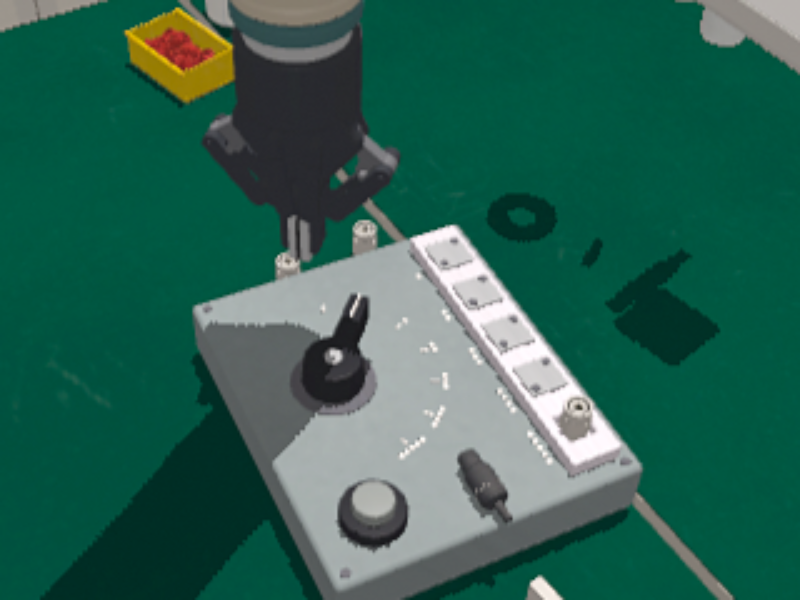

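View pics/w1.png

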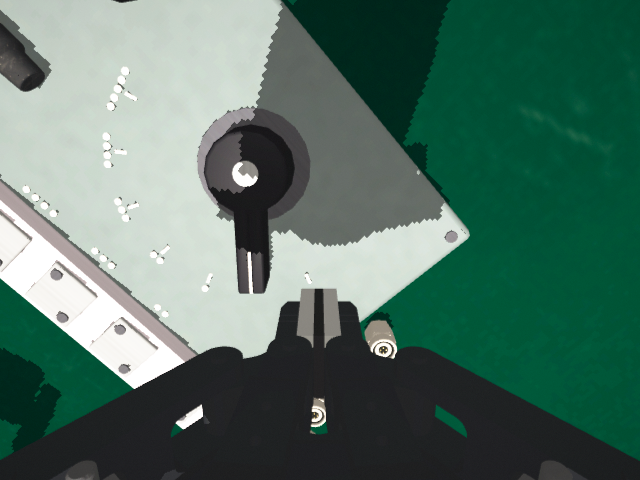

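Wrist view: the lever tip is at (252,290), the hub at (247,170) and the shut fingertips at (320,295), clear on its anticlockwise side. The visible marks are off (308,277) and nests 1–5 running from (208,282) to (122,90). The lever covers the standby mark. Descending now.

```bash
python3 -m creep '[{"hand":0,"travel":[0,0,3],"angular":[0,0,0]},{"hand":0,"travel":[0,-0.1,5.5],"angular":[0,0,0]},{"hand":0,"travel":[0,-0.1,6.3],"angular":[0,0,0]},{"hand":0,"travel":[0,-0.1,6.3],"angular":[0,0,0]},{"hand":0,"travel":[-0.5,-0.1,6.3],"angular":[0,0,0]},{"hand":0,"travel":[-1,-0.1,6.3],"angular":[0,0,0]},{"hand":0,"travel":[-1,-0.1,6.3],"angular":[0,0,0]}]'
python3 - <<'E'
from h import *
im=cam("wrist");cv2.imwrite("pics/w2.png",im["frame"][:,:,::-1])
print(np.round(ctrl.read_state()["force"],2))
E
```

```text
clock: 4.3
eef_pos: [556.6, 71.4, 61.4]
tool_rot: [3.137, 0.004, 2.307]
force: [-0.3, -0.9, 0.1]
width: -0.3
[ 0.27 -0.51 -0.81]
```

View pics/w2.png

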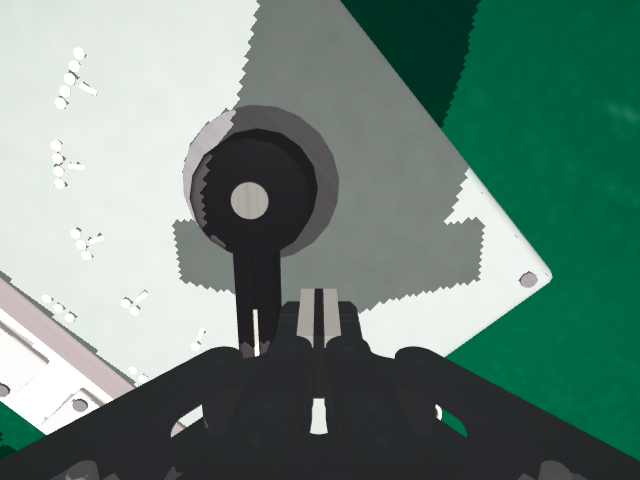

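```bash
cat >> h.py <<'E'
P=(579.4,-1,np.radians(-5.8)); AX=w((-45,20),P)
def arc(ths,d=18,r=45,z=60):
    o=[]
    for t in ths:
        a=np.radians(t-5.8);u=np.array([np.cos(a),np.sin(a)]);n=np.array([-u[1],u[0]])
        q=AX+r*u+d*n;o.append((q[0],q[1],z,t-5.8+90))
    rows(o)
E
python3 -c "
from h import *
arc([48,42,36,30,24,18,12,6])"
```

```text
[-0.48, -0.18, 0.11] [0.2, 0.2, -0.0]
[-0.96, -0.01, 0.11] [0.3, 0.1, 6.0]
[-1.46, 0.1, 0.12] [0.3, 0.1, 12.0]
[-1.96, 0.16, 0.12] [0.3, 0.1, 18.0]
[-2.47, 0.17, 0.12] [0.3, 0.1, 24.0]
[-2.97, 0.12, 0.12] [0.3, 0.1, 30.0]
[-3.47, 0.02, 0.12] [0.3, 0.1, 36.0]
[-3.95, -0.13, 0.12] [0.3, 0.1, 42.0]
```

```bash
python3 -m creep '[{"hand":0,"travel":[-0.5,-0.15,0.1],"angular":[0,0,0]},{"hand":0,"travel":[-1,0,0.1],"angular":[0,0,6]},{"hand":0,"travel":[-1.5,0.1,0.1],"angular":[0,0,12]},{"hand":0,"travel":[-2,0.15,0.1],"angular":[0,0,18]},{"hand":0,"travel":[-2,0.15,0.1],"angular":[0,0,18]}]'
python3 - <<'E'
from h import *
im=cam("wrist");cv2.imwrite("pics/w3.png",im["frame"][:,:,::-1])
for c in("top","scene"):
  cam(c);l=ctrl.spot_point(c,"lever_tip")[0]["at"];v=np.array(l[:2])-AX;print(c,np.round(l),np.degrees(np.arctan2(v[1],v[0]))+5.8)
arc([30,24,18,12,6])
E
```

```text
clock: 4.85
eef_pos: [571.1, 57.2, 60.3]
tool_rot: [3.136, 0.002, 1.992]
force: [-0.3, -0.4, 0.2]
width: -0.0Traceback (most recent call last):
  File "<stdin>", line 4, in <module>
IndexError: list index out of range
```

View pics/w3.png

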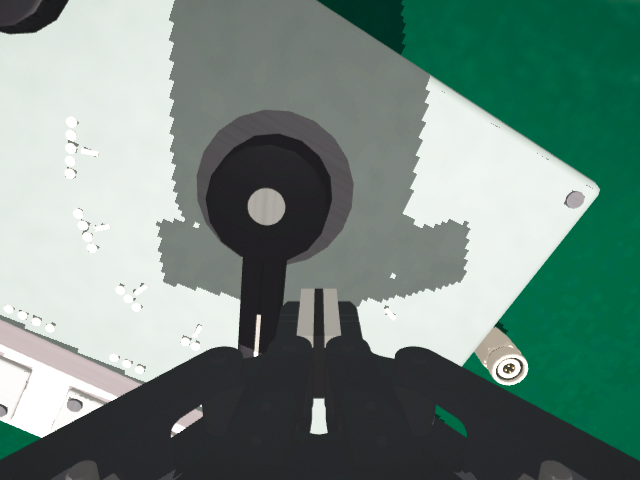

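Lever is now at nest 1: the next marks clockwise show 2, 3, 4 and 5 dots at (190,338), (130,295), (88,235) and (72,150). That is one click, so I go on.

```bash
python3 -c "
from h import *
arc([24,18,12,6,0,-6,-12,-18])"
```

```text
[-0.46, 0.18, 0.02] [0.3, 0.1, 6.1]
[-0.95, 0.29, 0.02] [0.3, 0.0, 12.1]
[-1.45, 0.35, 0.02] [0.3, 0.0, 18.1]
[-1.96, 0.35, 0.02] [0.3, 0.0, 24.1]
[-2.47, 0.31, 0.02] [0.3, -0.0, 30.1]
[-2.96, 0.21, 0.02] [0.3, -0.0, 36.1]
[-3.45, 0.06, 0.02] [0.3, -0.0, 42.1]
[-3.91, -0.14, 0.02] [0.3, -0.1, 48.1]
```

```bash
python3 -m creep '[{"hand":0,"travel":[-0.45,0.2,0],"angular":[0,0,6]},{"hand":0,"travel":[-0.95,0.3,0],"angular":[0,0,12]},{"hand":0,"travel":[-1.45,0.35,0],"angular":[0,0,18]},{"hand":0,"travel":[-1.95,0.35,0],"angular":[0,0,24]},{"hand":0,"travel":[-1.95,0.35,0],"angular":[0,0,24]},{"hand":0,"travel":[-2.45,0.3,0],"angular":[0,0,30]},{"hand":0,"travel":[-2.95,0.2,0],"angular":[0,0,36]},{"hand":0,"travel":[-3.45,0.05,0],"angular":[0,0,42]},{"hand":0,"travel":[-3.9,-0.15,0],"angular":[0,0,48]},{"hand":0,"travel":[-3.9,-0.15,0],"angular":[0,0,48]}]'
python3 - <<'E'
from h import *
im=cam("wrist");cv2.imwrite("pics/w4.png",im["frame"][:,:,::-1])
arc([-24,-30,-36,-42,-48,-54,-60,-66])
for c in("top","scene"):
  cam(c)
  for d in ctrl.spot_point(c,"lever_tip")[:1]:
    v=np.array(d["at"][:2])-AX;print(c,np.round(d["at"]),d["confidence"],np.degrees(np.arctan2(v[1],v[0]))+5.8)
E
```

```text
clock: 6.0
eef_pos: [584.6, 21.4, 60.1]
tool_rot: [3.138, -0.002, 1.16]
force: [0.1, -0.8, -0.5]
width: -0.2
[-0.48, 0.21, 0.01] [0.2, -0.2, 6.4]
[-0.97, 0.32, 0.01] [0.2, -0.2, 12.4]
[-1.48, 0.37, 0.01] [0.2, -0.2, 18.4]
[-1.99, 0.38, 0.01] [0.2, -0.2, 24.4]
[-2.49, 0.33, 0.01] [0.2, -0.2, 30.4]
[-2.99, 0.23, 0.01] [0.2, -0.2, 36.4]
[-3.47, 0.07, 0.01] [0.2, -0.2, 42.4]
[-3.94, -0.13, 0.0] [0.1, -0.2, 48.4]
top [ 493. -179.   -2.] 0.68 -96.45488242175134
scene [594.  -8.  64.] 0.77 -23.192441433778974
```

View pics/w4.png

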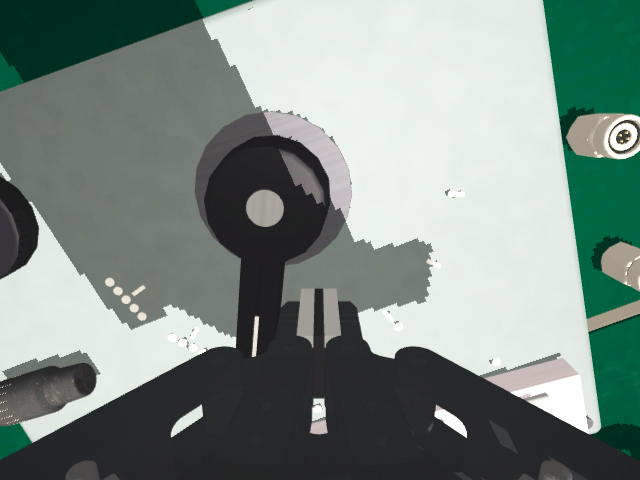

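Nest 3: the 4-dot mark shows at (185,342) and the 5-dot mark at (125,300), and the scene network gives -23°. Two more clicks to go.

```bash
python3 -m creep '[{"hand":0,"travel":[-0.5,0.2,0],"angular":[0,0,6.4]},{"hand":0,"travel":[-0.95,0.3,0],"angular":[0,0,12.4]},{"hand":0,"travel":[-1.5,0.35,0],"angular":[0,0,18.4]},{"hand":0,"travel":[-2,0.4,0],"angular":[0,0,24.4]},{"hand":0,"travel":[-2,0.4,0],"angular":[0,0,24.4]},{"hand":0,"travel":[-2.5,0.35,0],"angular":[0,0,30.4]},{"hand":0,"travel":[-3,0.25,0],"angular":[0,0,36.4]},{"hand":0,"travel":[-3.5,0.1,0],"angular":[0,0,42.4]},{"hand":0,"travel":[-3.95,-0.15,0],"angular":[0,0,48.4]},{"hand":0,"travel":[-3.95,-0.15,0],"angular":[0,0,48.4]}]'
python3 - <<'E'
from h import *
im=cam("wrist");cv2.imwrite("pics/w5.png",im["frame"][:,:,::-1])
arc([-66],d=35);arc([-66],d=35,z=130)
for c in("top","scene"):
  cam(c)
  for d in ctrl.spot_point(c,"lever_tip")[:1]:
    v=np.array(d["at"][:2])-AX;print(c,np.round(d["at"]),d["confidence"],np.degrees(np.arctan2(v[1],v[0]))+5.8)
E
```

```text
clock: 7.25
eef_pos: [567.2, -13.2, 59.9]
tool_rot: [3.142, -0.004, 0.318]
force: [-0.1, 0.5, 0.1]
width: 0.1
[1.7, 0.08, 0.01] [-0.0, -0.3, 0.1]
[1.73, 0.08, -6.99] [-0.0, -0.3, 0.1]
scene [551. -38.  61.] 0.93 -71.21253656480239
```

View pics/w5.png

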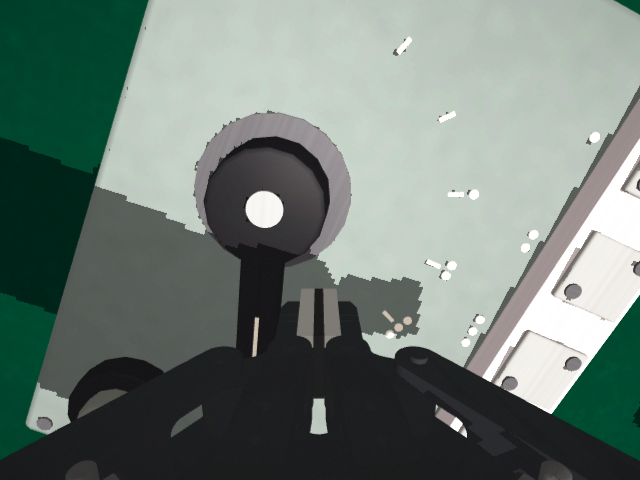

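Lever is at -71°, so nest 5 at the end stop. Back off to the left, lift, then go over the button.

```bash
python3 -m creep '[{"hand":0,"travel":[0.8,0,0],"angular":[0,0,0]},{"hand":0,"travel":[1.5,0,-1],"angular":[0,0,0]},{"hand":0,"travel":[1.5,0,-5],"angular":[0,0,0]},{"hand":0,"travel":[1.5,0,-7],"angular":[0,0,0]},{"hand":0,"travel":[1.5,0,-7],"angular":[0,0,0]}]'
python3 - <<'E'
from h import *
print(w((-68,-92),P));B=(503.5,-86.2)
rows([(*B,120,0),(*B,80,0)])
for c in("top","scene"):
  cam(c)
  for t in("lever_tip","start_top"):
    for d in ctrl.spot_point(c,t)[:1]:
      v=np.array(d["at"][:2])-AX;print(c,t,np.round(d["at"]),d["confidence"],np.degrees(np.arctan2(v[1],v[0]))+5.8)
E
```

```text
clock: 8.0
eef_pos: [585.0, -8.2, 133.2]
tool_rot: [3.14, -0.012, 0.319]
force: [0.7, 0.3, 0.7]
width: 0.0
[502.45093246 -85.657197  ]
[-10.2, 4.85, 1.21] [0.0, -0.7, 18.3]
[-10.25, 4.84, 5.21] [0.0, -0.7, 18.3]
scene lever_tip [551. -39.  62.] 0.78 -70.93666524007078
scene start_top [506. -92.  72.] 0.63 -99.33846701253643
```

```bash
python3 -m creep '[{"hand":0,"travel":[-4,2,0.5],"angular":[0,-0.7,8]},{"hand":0,"travel":[-8,4,1],"angular":[0,-0.7,16]},{"hand":0,"travel":[-10.2,4.9,1],"angular":[0,-0.7,18]},{"hand":0,"travel":[-10.2,4.9,1],"angular":[0,-0.7,18]},{"hand":0,"travel":[-10.2,4.9,4.5],"angular":[0,-0.7,18]},{"hand":0,"travel":[-10.2,4.9,5.2],"angular":[0,-0.7,18]},{"hand":0,"travel":[-10.2,4.9,5.2],"angular":[0,-0.7,18]}]'
python3 - <<'E'
from h import *
im=cam("wrist");cv2.imwrite("pics/w6.png",im["frame"][:,:,::-1])
rows([(503.5,-86.2,z,0) for z in(80,72,65,64)])
E
```

```text
clock: 9.0
eef_pos: [499.2, -85.7, 75.4]
tool_rot: [-3.141, 0.012, 0.005]
force: [-0.0, -1.7, -0.5]
width: 0.0
[0.35, 0.02, -0.38] [-0.0, 0.6, 0.3]
[0.36, 0.02, 0.42] [-0.0, 0.6, 0.3]
[0.37, 0.02, 1.12] [-0.0, 0.6, 0.3]
[0.37, 0.02, 1.22] [-0.0, 0.6, 0.3]
```

View pics/w6.png

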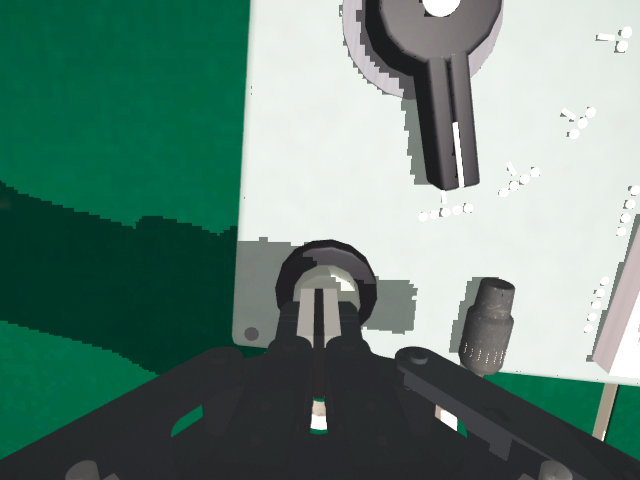

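```bash
python3 - <<'E'
from h import *
im=cam("wrist");s=ctrl.read_state();e=np.array(s["eef_pos"])
print("tcp",proj(im,[e,e+[0,11,0],e+[0,-11,0]]).round(),"btn fit",proj(im,[[502.5,-85.7,72],[506,-88,72]]).round())
for t in("start_top",):
  for d in ctrl.regions_of("wrist",t)[:1]:
    ys,xs=np.nonzero(d["region"]);print(d["confidence"],xs.min(),xs.max(),ys.min(),ys.max())
  for d in ctrl.spot_point("wrist",t)[:2]: print(np.round(d["at"],1),d["confidence"])
# housing: predicted outline at z 60 r 22ish
E
```

```text
tcp [[317. 311.]
 [317. 285.]
 [317. 336.]] btn fit [[322. 305.]
 [331. 310.]]
0.82 292 358 263 306
[505.5 -89.4  70.6] 0.93
```

```bash
python3 -m creep '[{"hand":0,"travel":[0.4,0,-0.3],"angular":[0,0.6,0]},{"hand":0,"travel":[0.4,0,0],"angular":[0,0.6,0]},{"hand":0,"travel":[0.4,0,0.4],"angular":[0,0.6,0]},{"hand":0,"travel":[0.4,0,0.7],"angular":[0,0.6,0]},{"hand":0,"travel":[0.4,0,0.9],"angular":[0,0.6,0]},{"hand":0,"travel":[0.4,0,1],"angular":[0,0.6,0]},{"hand":0,"travel":[0.4,0,1],"angular":[0,0.6,0]}]'
```

```text
clock: 9.9
eef_pos: [504.8, -86.3, 67.4]
tool_rot: [3.141, -0.003, 0.005]
force: [-0.4, 1.0, 4.1]
width: -0.2
```

```bash
python3 -m creep '[{"hand":0,"travel":[0,0,0.15],"angular":[0,0,0]},{"hand":0,"travel":[0,0,0.3],"angular":[0,0,0]},{"hand":0,"travel":[0,0,0.3],"angular":[0,0,0]},{"hand":0,"travel":[0,0,0.3],"angular":[0,0,0]}]'
```

```text
clock: 10.3
eef_pos: [504.9, -86.3, 65.8]
tool_rot: [-3.141, -0.004, 0.004]
force: [-4.0, 1.1, 19.0]
width: -0.3
```

Force rose to 19 N at z 65.8, so the button is on its stop. Releasing.

```bash
python3 -m creep '[{"hand":0,"travel":[0,0,-0.5],"angular":[0,0,0]},{"hand":0,"travel":[0,0,-2],"angular":[0,0,0]},{"hand":0,"travel":[0,0,-6],"angular":[0,0,0]},{"hand":0,"travel":[-4,0,-10],"angular":[0,0,0]},{"hand":0,"travel":[-8,0,-12],"angular":[0,0,0]},{"hand":0,"travel":[-8,0,-12],"angular":[0,0,0]},{"hand":0,"travel":[-8,0,-12],"angular":[0,0,0]}]'
python3 - <<'E'
from h import *
for c in("scene","top"):
  im=cam(c)
  if c=="scene":
    cv2.imwrite("pics/s2.png",cv2.resize(im["frame"][180:420,220:540,::-1],(800,600)))
  for t in("lever_tip","start_top","sensor_mid","test_plug"):
    for d in ctrl.spot_point(c,t)[:1]:
      v=np.array(d["at"][:2])-AX;print(c,t,np.round(d["at"]),round(d["confidence"],2),np.degrees(np.arctan2(v[1],v[0]))+5.8)
E
```

```text
clock: 11.0
eef_pos: [424.1, -86.7, 186.0]
tool_rot: [-3.141, -0.005, 0.004]
force: [0.3, 0.2, 0.5]
width: 0.2
scene lever_tip [552. -38.  64.] 0.86 -69.99849258057709
scene start_top [508. -91.  72.] 0.52 -98.46739404274447
scene sensor_mid [ 574. -110.   52.] 0.72 -68.59287642959191
scene test_plug [ 571. -107.   53.] 0.7 -69.29195857316815
top lever_tip [660.  37.  55.] 0.55 12.117002334248488
top start_top [508. -84.  69.] 0.63 -98.88193131572662
top sensor_mid [ 649. -101.   66.] 0.42 -42.07372962991068
top test_plug [ 574. -108.   48.] 0.79 -68.51593891676754
```

View pics/s2.png

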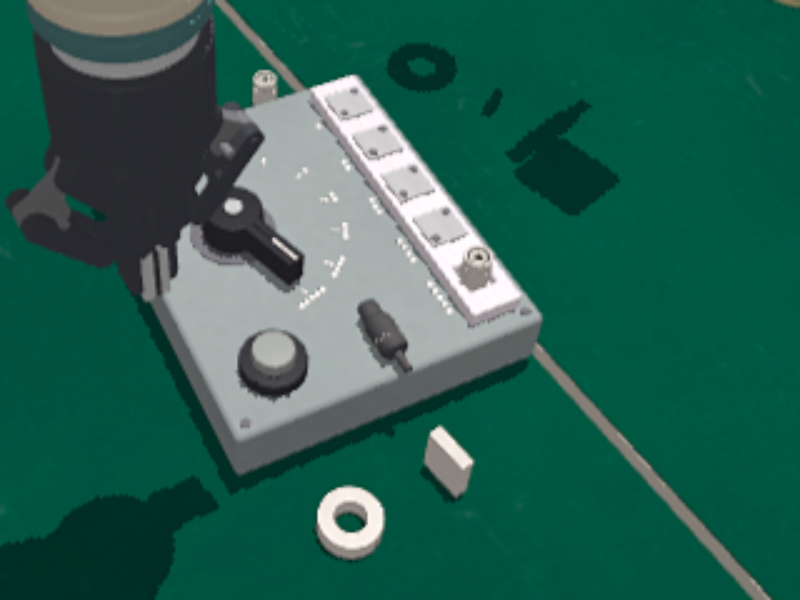

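The lever points to the 5-dot mark at (310,297), and the button at (273,350) is up again. The sensor at (477,265), the plug and the loose things are where they were. Handing in.

```bash
python3 -c "
from cell import ctrl
print(ctrl.finish_job())"
```

```text
the job is handed in; nothing more can be done
None
```

The job is done and handed in at about 11 s of robot time; no verdict was reported.

- **Lever:** the sensor stood in nest 5. I pushed the lever with the shut fingertips from standby through five clicks to nest 5, the right end stop. I confirmed the marks in the pictures after clicks 1, 3 and 5, and the lever angle from the networks after clicks 3 and 5. After the last click it measured about -71° against the -72° expected.
- **Start button:** only then did I press it. The first push stopped at 4 N, so I pushed deeper. The force rose to 19 N at z 65.8 mm, which is the stop, and I let go.
- **Last checks:** the final picture shows the lever on the 5-dot mark and the button up at about 72 mm. The sensor, the plug and the right-hand loose things are unmoved, and the robot is clear with no contact force. The gripper hid the front spare sensor in that picture, so I could not check it at the end.
- **Disagreements:** in the last check the top camera's network placed the lever tip on a nest cover, and the scene camera's network took the plug for the sensor. The picture contradicts both, so I ignored them.

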